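# Fit the passed thermostat module and hold the warmer's key turned

## Task

Sort the two thermostat modules: set the one with the round raised tag down into the square recess in the coffee warmer, and the one with the bar-shaped raised tag down into the small wooden tray. Then lift the key out of its wooden block, push it fully home past the sticky pins of the warmer's lock and turn it clockwise (seen from above) a quarter turn to its stop, and finish still gripping the key and holding it turned there, because it springs back if let go. Do not knock or shift the other things on the counter.

Things in the scene. Friction and masses are not known exactly. Their poses are not given: they have to be found in the camera images.
- warmer: White electric coffee warmer, fixed, 150 (x) x 300 (y) x 65 mm high, flat top. Origin: centre of its underside. Half at +y: round dark hot plate, 124 mm across, 4 mm proud; toggle switch on the -x face (not used). Half at -y: a square recess and, farther to -y, a steel lock plate.
- pass_nest (a point): Centre of the floor of the square recess in the warmer's top. Recess 48 x 48 mm, sides along the warmer's x and y, 15 mm deep (floor 50 mm above the counter). Axes as the warmer's.
- keyway (a point): Centre of the key slot, at the top face of the steel lock plate (56 x 50 x 6 mm, flush with the warmer's top, 65 mm above the counter). Slot 22.5 mm along x, 8.5 mm along y, mouth chamfered 2.5 mm; z up. Under the plate two sticky spring pins at the slot's short ends resist the key with 5 to 15 N from about 15 mm deep on; small yaw wiggles help. The key can turn only when 26 mm or more deep.
- cylinder (a joint): Turn of the lock cylinder beneath the plate, rad: 0 at rest (slot in line with the plate's slot), grows clockwise seen from above to a stop at 1.5. A spring returns it (0.03 N m at 0, 0.12 N m at 1.5). The blade has about 0.13 rad of play in it, so the key turns that much farther.
- key: Key standing upright in the block, 86 mm long, 60 g. Origin: centre of its lower end, z up. Steel blade z 0 to 20 mm, 20 (x) x 6 (y) mm, lower 10 mm tapering to 8 mm wide; fits either way round. Shaft 6 mm thick. Collar 24 mm across, underside at z 28 mm, meets the lock plate when home (28 mm deep). Black handle 32 (x) x 10 (y) x 32 mm, z 54 to 86 mm.
- key_block: Dark wooden block, fixed, 50 x 50 x 45 mm high, origin at the centre of its underside. The key stands in a 23 x 9 mm slot (long along the block's x) from above, 28 mm deep, its collar on the block's top.
- module_round: Black plastic thermostat module, 40 x 40 mm, 45 mm high, 120 g, standing upright; on top a raised white ROUND disc tag, 32 mm across, 4 mm high. Origin: centre of its underside, z up, sides along x and y. This one passes.
- module_bar: The same black module, 40 x 40 x 45 mm, 120 g, but its raised white tag is a narrow BAR, 36 x 8 mm, 4 mm high. Origin: centre of its underside, z up. This one is rejected.
- reject_tray_in (a point): Centre of the inner floor of the small fixed wooden tray for rejects: outside 66 x 66 x 20 mm high, walls 5 mm, inside 56 x 56 mm, floor about 5 mm above the counter; sides along this point's x and y.
- carafe: Bystander: empty glass carafe, 124 mm across, 150 mm high, black handle. Origin: centre of its underside.
- plate_low: Bystander: lower of two stacked green date plates, 150 mm across, 16 mm high.
- plate_top: Bystander: upper date plate, stacked on the other.
- paddle: Bystander: flat wooden serving paddle, 325 x 100 x 12 mm, handle to its -x.
- mug: Bystander: white mug, 76 mm across, 85 mm high. Origin: centre of its underside.
- jar: Bystander: small jar, 44 mm across, 55 mm high, near the wooden tray. Origin: centre of its underside.
- spoon: Bystander: steel spoon, 150 mm long, lying flat.

How it is judged (in metres and radians):
On the way, in this order (a step that is already met when the one before it is completed fails the run):
1. both modules stand released in their right nests (distance between module_round and pass_nest below 0.01 m and angle between each of module_round, module_bar's own z axis and vertical below 0.1 rad and linear speed of each of module_round, module_bar below 0.03 m/s and contact force between the fingers and module_round below 0.2 N and distance between module_bar and reject_tray_in below 0.016 m and contact force between the fingers and module_bar below 0.2 N), for 0.2 s.
2. the key is fully home in the lock, not yet turned (z of key in the frame of keyway below -0.0262 m and horizontal distance between key and keyway below 0.005 m and value of joint cylinder below 0.3 rad), for 0.1 s.
At the end, for the whole second after the job is handed in: Key home (25 mm deep, 6 mm of slot centre, upright to 0.15 rad), cylinder turned 1.3 rad or more, fingers gripping the key (over 3 N); round-tag module on the recess floor (origin within 10 mm of its centre), bar-tag module on the tray floor (16 mm), both released, at rest, upright to 0.1 rad (all of step 1 and value of joint cylinder above 1.3 rad and z of key in the frame of keyway below -0.025 m and horizontal distance between key and keyway below 0.006 m and angle between key's own z axis and vertical below 0.15 rad and contact force between the fingers and key above 3 N); the arm keeps its last pose, push and grip.
It fails at once if a bystander was shifted by more than 30 mm (distance of any of carafe, plate_low, plate_top, paddle, mug, jar, spoon from where it was at the start of the episode above 0.03 m).
It also fails if it takes over 72 s, if anything falls off the work surface, if the arm or the gripper's body presses on something with over 40 N, if the wrist force passes 120 N, or if a joint passes its speed limit or range.

## Robot

A 7-joint arm with a two-finger parallel gripper is mounted at the origin on the work surface. World frame = base frame: x ahead of the robot, y to its left, z up, the work surface at z = 0. Lengths are in mm, angles in rad, forces in N, time in s.
With the tool pointing down it reaches from about 400 to 875 mm from the base axis. Payload 4.4 kg.
Tool frame: the origin (TCP) lies at the very end of the fingers, on their centre line; the grasp point (between the pads) lies 19 mm behind it; z points along the fingers, y is the direction in which the jaws open and shut (so a half turn about z gives the same grasp; the last joint's range is limited). The gripper opens to 85 mm and grips with 20 to 120 N. Pads are 22 mm wide; open, the fingers measure 114 mm over their backs; the gripper's body (76 mm by 85 mm) begins 54 mm behind the grasp point. The pads swing forward as they close: fully open they stand 13 mm farther back than shut.
Start: joints at [1.066, 0.628, 0.038, 1.517, -0.027, 0.996, -0.02], TCP at [276.184, -588.422, 203.113] pointing down, gripper open.
Joint ranges: [-3.06, 3.06], [-0.37, 2.12], [-1.25, 1.32], [0.18, 2.47], [-1.1, 4.24], [0.23, 1.98], [-2.94, 2.94]. Speed limits (rad/s): [2.57, 2.57, 3.14, 3.14, 3.14, 3.14, 3.14].

## Interface

Orientations are given as [roll, pitch, yaw] about the fixed x, y, z axes, in that order (R = Rz(yaw) Ry(pitch) Rx(roll)).
In Python, from cell import ctrl, eyes gives the robot as it stands.
- The arm moves only by the tool move_arm, never from a script. Its argument "increments" is a list of rows, each a list of 6 numbers: the shift along the tool's x, y, z in cm, then the turn, a rotation vector about the tool's x, y, z in degrees. In form: [[x, y, z, wx, wy, wz], ...]. A call has 1 to 20 rows; each row is the pose to reach, as a shift and turn from the pose commanded when the call began, along the tool's axes at that moment; what a row does not reach only later rows make up. A row lasts 1/10 s, in which the tool goes at most 50 mm and 8.59 degrees, less where a joint would pass 70% of its speed; a pose out of reach is approached as far as the arm can. A call with a gripper value outside its range is refused whole. "grip" is the opening, from -1 (shut) to 1 (fully open), set as the call begins (left out, the last holds). The fingers move at their own pace and stop on an object; the grip force is fixed at half the most. Time passes only in rows, so rows that repeat a pose let the fingers close. It gives the time, the measured TCP pose, the force and the opening at its end, in the units of the state.
- ctrl.read_state(): the state, without advancing time (a new reading comes with each control period).
- eyes.get_image(name): name is "side" or "top" or "wrist"; returns the picture (400x640x3 uint8, red, green, blue); there is no depth.
- eyes.calibration(name): a dict with "fx", "fy", "cx", "cy" (pixels), "pose" (4x4, takes a point from camera to world coordinates); the wrist camera has in their place "tool_from_camera" (4x4, takes a point from camera to tool coordinates, whose origin is the TCP and whose axes are the flange's). Camera axes: x right, y up, looking along -z (the intrinsics and any distortion apply to the point x, -y, -z); pixel columns grow to the right and rows downward; lengths in mm; the calibration is good to about 2 mm. A picture is of the moment at which its call begins: read the wrist's pose just before it. calibration takes no time and is no camera call.
- ctrl.finish_job(): hands the job in, once; it reports no verdict.
The state is a dict: "clock": time; "qpos": joint angles; "qd": joint speeds; "tau": joint torques, N m; "eef_pos": TCP position; "tool_rot": TCP orientation; "force": force on the tool from outside, world axes, zero at the start; "torque": the same for the moment, N m; "width": finger opening in mm.
Only numpy, scipy, OpenCV 4.12 (cv2) and the standard library are available. Lean on these libraries where they do the work, as an engineer would, in place of code of your own. Each camera call takes 0.05 s, during which the arm holds its last target. There are 200 camera calls.

## Working session

There is one attempt and no reset: what is moved stays moved. The work goes in short steps, Python scripts to look and compute and a tool call to move; the robot and the scene stay as the last step left them, time stands still between calls to the robot, and variables do not carry over. Pictures are saved under pics/ and viewed, about 8 in all and at most 12, crops included, and the job is handed in when it is done.

Besides the shell and the picture viewer there is one more tool, called after "Call:" as name([rows], argument=value, ...), one row to a line, values as JSON. move_arm: Moves the arm, as the interface text tells. Its arguments: {"type":"object","properties":{"increments":{"type":"array","items":{"type":"array","items":{"type":"number"}}},"grip":{"type":"number"}},"required":["increments"]}

```bash
ls; mkdir -p pics
python3 - <<'E'
from cell import ctrl, eyes
import cv2
s=ctrl.read_state(); print({k:s[k] for k in('clock','eef_pos','tool_rot','force','width')})
for n in('top','side','wrist'):
    im=eyes.get_image(n); cv2.imwrite(f'pics/{n}0.png',im[:,:,::-1]); c=eyes.calibration(n); print(n,c)
E
```

```text
pics
{'clock': 0.0, 'eef_pos': array([ 275.89898336, -587.77219156,  202.20179689]), 'tool_rot': array([-3.13967397e+00,  2.06534991e-05,  4.38811797e-01]), 'force': array([-0.45423002, -0.00253409, -0.4854757 ]), 'width': 85.5461430822573}
top {'fx': 402.09150758241253, 'fy': 402.09150758241253, 'cx': 323.8089872441334, 'cy': 205.37067806593342, 'pose': array([[ 2.40581836e-02,  9.94873453e-01, -9.82243125e-02,
         3.97665627e+02],
       [-9.99709952e-01,  2.38333586e-02, -3.46176741e-03,
        -6.99480633e+00],
       [-1.10300523e-03,  9.82791066e-02,  9.95158279e-01,
         1.41595005e+03],
       [ 0.00000000e+00,  0.00000000e+00,  0.00000000e+00,
         1.00000000e+00]])}
side {'fx': 457.7137947407218, 'fy': 457.7137947407218, 'cx': 315.5322453622834, 'cy': 209.57180118104728, 'pose': array([[-8.86863422e-01,  2.65092166e-01, -3.78416984e-01,
         5.38528172e+01],
       [-4.61906574e-01, -4.89644719e-01,  7.39520362e-01,
         8.82686606e+02],
       [ 1.07511768e-02,  8.30646852e-01,  5.56695805e-01,
         7.25168488e+02],
       [ 0.00000000e+00,  0.00000000e+00,  0.00000000e+00,
         1.00000000e+00]])}
wrist {'fx': 306.9007731132635, 'fy': 306.9007731132635, 'cx': 311.40956204097006, 'cy': 196.6185432051886, 'tool_from_camera': array([[ 1.24475528e-04,  9.58638595e-01,  2.84626121e-01,
         7.25202699e+01],
       [ 9.99999678e-01,  1.06484014e-04, -7.95974638e-04,
         6.45513698e-01],
       [-7.93360141e-04,  2.84626128e-01, -9.58638273e-01,
        -1.69595792e+02],
       [ 0.00000000e+00,  0.00000000e+00,  0.00000000e+00,
         1.00000000e+00]])}
```

View pics/top0.png

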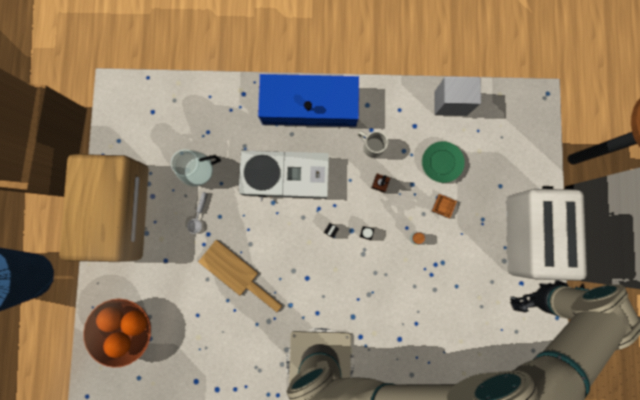

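View pics/side0.png

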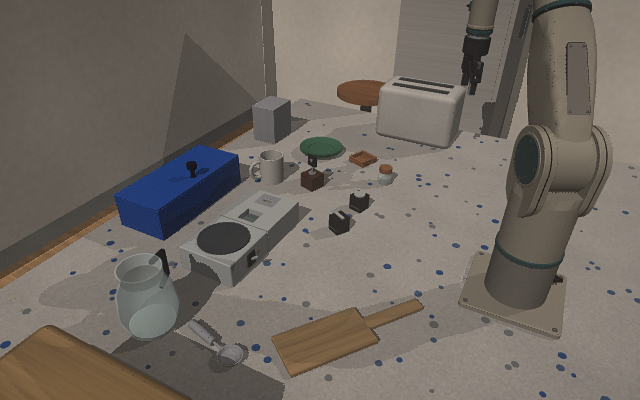

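The top view shows the bar module near (331,230), the round one near (367,233), the warmer at (240–330,150–198), the key block near (381,183), the tray near (445,205) and the jar near (419,239). The side view agrees. I'll enlarge and measure next.

```bash
cat > h.py <<'E'
import numpy as np, cv2
from scipy.spatial.transform import Rotation as R
from cell import ctrl, eyes
def ray(n,uv,z,cal=None,T=None):
    c=cal or eyes.calibration(n); P=c['pose'] if 'pose' in c else T@c['tool_from_camera']
    uv=np.atleast_2d(np.array(uv,float))
    d=np.c_[(uv[:,0]-c['cx'])/c['fx'],-(uv[:,1]-c['cy'])/c['fy'],-np.ones(len(uv))]@P[:3,:3].T
    return P[:3,3]+d*((z-P[2,3])/d[:,2])[:,None]
def toolT(s=None):
    s=s or ctrl.read_state(); T=np.eye(4); T[:3,:3]=R.from_euler('xyz',s['tool_rot']).as_matrix(); T[:3,3]=s['eef_pos']; return T
def move(pos,yaw,T):  # increment row to reach world pos (mm), tool down with yaw
    Rg=R.from_euler('xyz',[np.pi,0,yaw]).as_matrix()
    return np.r_[T[:3,:3].T@(np.array(pos)-T[:3,3])/10, np.degrees(R.from_matrix(T[:3,:3].T@Rg).as_rotvec())].round(2)
E
python3 - <<'E'
from h import *
im=cv2.imread('pics/top0.png')
c=im[135:260,225:475]; cv2.imwrite('pics/topc.png',cv2.resize(c,None,fx=3.2,fy=3.2,interpolation=cv2.INTER_CUBIC))
for k,uv,z in[('bar',(331,230),49),('round',(367.5,233),49),('tray',(445,206),20),('block',(381,183),45),('jar',(419,239),55),('warmer TL',(240,151),65),('BR',(329,197),65),('nest',(294,174),65),('lock',(318,174),65),('mug',(376,143),85)]:
    print(k,ray('top',uv,z)[0].round(0))
E
```

```text
bar [449. -29.  49.]
round [ 442. -153.   49.]
tray [ 543. -425.   20.]
block [ 615. -197.   45.]
jar [ 426. -326.   55.]
warmer TL [711. 289.  65.]
BR [560. -19.  65.]
nest [636. 102.  65.]
lock [638.  20.  65.]
mug [ 745. -173.   85.]
```

View pics/topc.png

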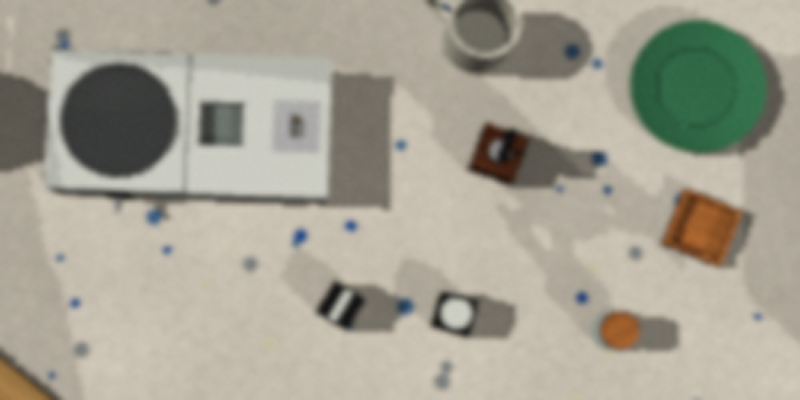

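Run:
```python
from h import *
print(move((470,-110,230),0,toolT()))
```

```text
[ 3.787e+01 -3.503e+01 -2.710e+00 -8.000e-02  2.000e-02  2.514e+01]
```

Call:
move_arm([
  [3.8,-3.5,-1.5,0,0,4],
  [7.6,-7,-2.7,0,0,8],
  [11.4,-10.5,-2.7,0,0,12],
  [15.2,-14,-2.7,0,0,16],
  [19,-17.5,-2.7,0,0,20],
  [22.8,-21,-2.7,0,0,25.14],
  [26.6,-24.5,-2.7,0,0,25.14],
  [30.4,-28,-2.7,0,0,25.14],
  [34.2,-31.5,-2.7,0,0,25.14],
  [37.87,-35,-2.7,0,0,25.14],
  [37.87,-35,-2.7,0,0,25.14],
  [37.87,-35,-2.7,0,0,25.14],
  [37.87,-35,-2.7,0,0,25.14],
], grip=1)

```text
clock: 1.45
eef_pos: [469.9, -111.1, 230.0]
tool_rot: [3.141, 0.001, 0.0]
force: [0.5, -0.9, 0.5]
width: 85.3
```

Run:
```python
from h import *
s=ctrl.read_state(); T=toolT(s); np.save('T1.npy',T); print(s['clock'],s['eef_pos'],s['tool_rot'],s['qpos'])
cv2.imwrite('pics/w1.png',eyes.get_image('wrist')[:,:,::-1])
```

```text
1.45 [ 469.91526084 -111.12943776  229.95624585] [3.14098020e+00 6.94004259e-04 4.15830985e-04] [ 0.10724936  0.35745382  0.08964772  1.93663141 -0.04073789  0.84980078
 -1.35220396]
```

View pics/w1.png

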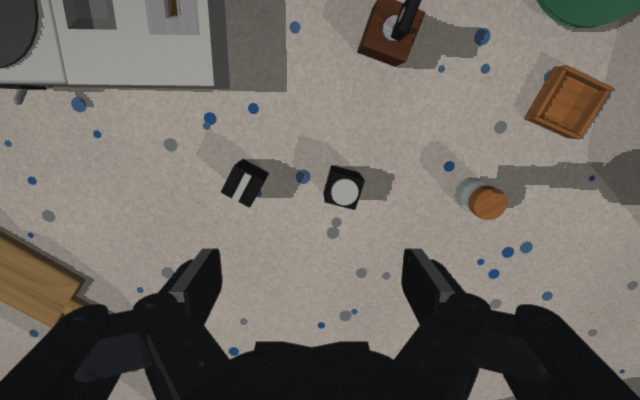

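The wrist view shows the bar module at (245,183), the round one at (344,188), the tray at (569,101), the jar at (488,203), the block at (391,31) and the warmer corner at (213,88).

```bash
cat >> h.py <<'E'
def modules(im,T,z=49):
    g=im.max(2); out=[]
    black=(g<60).astype(np.uint8)
    cs,_=cv2.findContours(black,cv2.RETR_CCOMP,cv2.CHAIN_APPROX_NONE)[0:2]
    for c in cs:
        h=cv2.convexHull(c); m=np.zeros(g.shape,np.uint8); cv2.drawContours(m,[h],-1,1,-1)
        a=m.sum()
        if not 400<a<40000 or h[:,0,1].max()>350: continue
        w=((g>110)&(m>0)).astype(np.uint8)
        k,l,st,cen=cv2.connectedComponentsWithStats(w)
        if k<2: continue
        i=1+st[1:,4].argmax()
        if st[i,4]<40: continue
        wc=max(cv2.findContours((l==i).astype(np.uint8),cv2.RETR_EXTERNAL,cv2.CHAIN_APPROX_NONE)[0],key=len)[:,0]
        P=ray('wrist',wc,z,T=T)[:,:2].astype(np.float32); tag=cv2.minAreaRect(P)
        B=cv2.minAreaRect(ray('wrist',h[:,0],45,T=T)[:,:2].astype(np.float32))
        out.append(dict(px=cen[i].round(0),tag=np.array([*tag[0],*tag[1],tag[2]]).round(1),body=np.array([*B[0],*B[1],B[2]]).round(1)))
    return out
E
python3 - <<'E'
from h import *
T=np.load('T1.npy'); im=cv2.imread('pics/w1.png')
for o in modules(im,T): print(o)
# tray: orange/brown mask
hsv=cv2.cvtColor(im,cv2.COLOR_BGR2HSV)
m=((hsv[...,0]<16)&(hsv[...,1]>120)&(hsv[...,2]>60)).astype(np.uint8)
k,l,st,c=cv2.connectedComponentsWithStats(m); print([(st[i].tolist()) for i in range(1,k) if st[i,4]>200])
for i in range(1,k):
    if st[i,4]>1500:
        h=cv2.convexHull(np.argwhere(l==i)[:,::-1].astype(np.float32)); print(c[i],cv2.approxPolyDP(h,5,True)[:,0].tolist())
x=im[0:150]; 
a=cv2.resize(im[0:140,500:640],None,fx=4,fy=4,interpolation=cv2.INTER_CUBIC);cv2.imwrite('pics/tray.png',a)
E
```

```text
{'px': array([344., 192.]), 'tag': array([ 444.8, -151.3,   30.9,   29.7,    1.1]), 'body': array([ 449.1, -150.1,   43.7,   45.8,   74.7])}
{'px': array([241., 187.]), 'tag': array([450.4, -29.2,   7.7,  35.1,  61.1]), 'body': array([455.3, -32.7,  39.8,  49.7,  60.5])}
{'px': array([32., 93.]), 'tag': array([556.5, 189.9,   6.7,  26.4,  23. ]), 'body': array([556.1, 201.9,  17.6,  49.7,   0. ])}
{'px': array([387.,  30.]), 'tag': array([ 616.1, -189.6,   18.1,    6.9,   23.7]), 'body': array([ 606.5, -177.9,   65. ,   38.5,   29.9])}
[[363, 0, 53, 61, 1354], [525, 66, 87, 73, 3776], [469, 188, 38, 32, 949]]
[567.55799788 101.83924788] [[611.0, 87.0], [579.0, 138.0], [525.0, 118.0], [554.0, 67.0], [567.0, 66.0]]
```

Run:
```python
from h import *
T=np.load('T1.npy')
q=ray('wrist',[(611,87),(579,138),(525,118),(554,67)],20,T=T)[:,:2]; print('tray',q.mean(0),cv2.minAreaRect(q.astype(np.float32)))
print(move((445,-151,115),np.radians(-15),toolT()))
```

```text
tray [ 545.49658462 -414.92127435] ((546.012939453125, -415.10699462890625), (77.56816864013672, 62.98219680786133), 71.51445770263672)
[-2.45  3.89 11.5   0.05  0.04 14.91]
```

Call:
move_arm([
  [-0.8,1.3,3.5,0,0,5],
  [-1.6,2.6,7,0,0,10],
  [-2.45,3.9,10.5,0,0,15],
  [-2.45,3.9,11.5,0,0,15],
  [-2.45,3.9,11.5,0,0,15],
  [-2.45,3.9,11.5,0,0,15],
  [-2.45,3.9,11.5,0,0,15],
])

```text
clock: 2.2
eef_pos: [447.5, -149.6, 116.6]
tool_rot: [-3.141, -0.003, -0.26]
force: [0.6, 0.6, 0.6]
width: 85.4
```

Run:
```python
from h import *
s=ctrl.read_state(); T=toolT(s); print(s['clock'],s['eef_pos'],s['tool_rot'])
im=eyes.get_image('wrist')[:,:,::-1].copy(); cv2.imwrite('pics/w2.png',im); np.save('T2.npy',T)
for o in modules(im,T): print(o)
```

```text
2.2 [ 447.50507438 -149.59335569  116.57627329] [-3.14112685 -0.00332411 -0.26022922]
{'px': array([171., 231.]), 'tag': array([450.8, -29.7,   7.9,  34.5,  60.2]), 'body': array([455.1, -38.7,  49.2,  54.8,  60.1])}
{'px': array([314., 202.]), 'tag': array([ 444.5, -151.5,   30.9,   31.4,   75.1]), 'body': array([ 449.2, -152.8,   39.1,   46. ,   75.1])}
{'px': array([ 65., 103.]), 'tag': array([566.6,   8.7,   2.3,  18.1,   1.7]), 'body': array([563.4,  11.6,   8.7,  37.7,   6.2])}
```

View pics/w2.png

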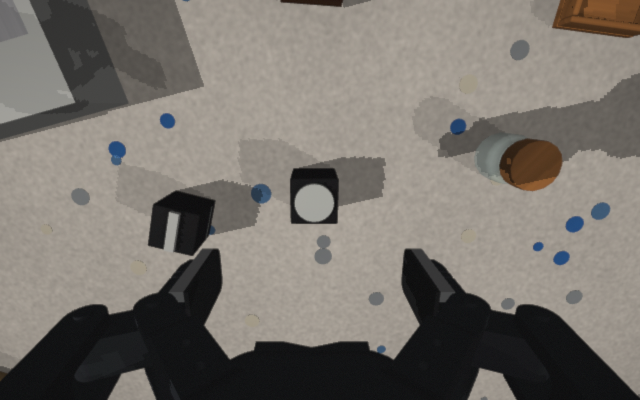

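The round module, with its disc at (314,203), is square to the gripper and sits between the fingers. I'll descend on it.

Call:
move_arm([
  [0,0,2,0,0,0],
  [0,0,4,0,0,0],
  [0,0,4,0,0,0],
  [0,0,4,0,0,0],
])

```text
clock: 2.65
eef_pos: [446.4, -149.6, 75.8]
tool_rot: [-3.141, -0.001, -0.261]
force: [-0.7, 0.2, -0.2]
width: 85.6
```

Run:
```python
from h import *
T=toolT(); print(T[:3,3]); print(move((444.5,-151.5,14),np.radians(-15),T))
```

```text
[ 446.35734354 -149.56581336   75.84802886]
[-0.13  0.24  6.18 -0.01 -0.04  0.04]
```

Call:
move_arm([
  [-0.13,0.2,2,0,0,0],
  [-0.13,0.2,4,0,0,0],
  [-0.13,0.2,5.5,0,0,0],
  [-0.13,0.2,6.1,0,0,0],
  [-0.13,0.2,6.1,0,0,0],
  [-0.13,0.2,6.1,0,0,0],
])

```text
clock: 3.25
eef_pos: [444.8, -151.5, 15.0]
tool_rot: [3.142, -0.002, -0.262]
force: [-0.6, 0.6, -0.4]
width: 85.2
```

Call:
move_arm([
  [0,0,0,0,0,0],
  [0,0,0,0,0,0],
  [0,0,0,0,0,0],
  [0,0,0,0,0,0],
  [0,0,0,0,0,0],
  [0,0,0,0,0,0],
  [0,0,0,0,0,0],
  [0,0,0,0,0,0],
], grip=-0.3)

```text
clock: 4.05
eef_pos: [444.5, -151.1, 14.9]
tool_rot: [-3.141, -0.001, -0.262]
force: [-1.8, 1.5, 7.7]
width: 35.4
```

Call:
move_arm([
  [0,0,0,0,0,0],
  [0,0,0,0,0,0],
  [0,0,0,0,0,0],
], grip=-1)

```text
clock: 4.35
eef_pos: [444.5, -151.0, 14.9]
tool_rot: [-3.141, -0.001, -0.262]
force: [-0.5, 1.6, 8.9]
width: 35.2
```

Run:
```python
from h import *
im=eyes.get_image('wrist')[:,:,::-1].copy(); cv2.imwrite('pics/w3.png',cv2.resize(im[150:400,150:500],None,fx=2,fy=2))
```

```text
(no output)
```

View pics/w3.png

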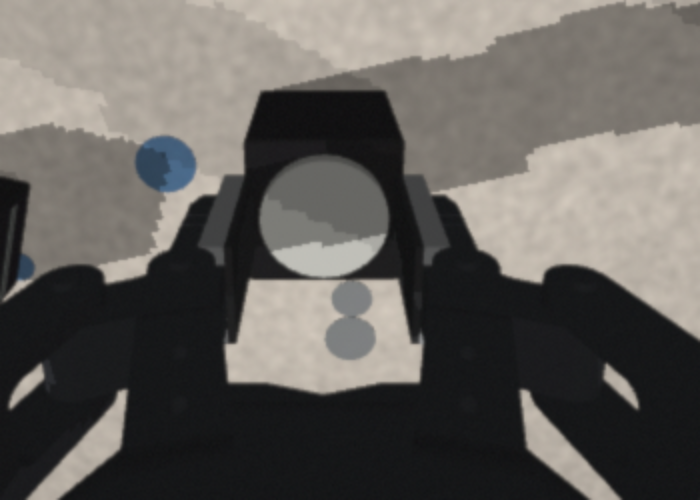

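The module is gripped on its body and the disc is centred at (324,215) in the crop. I'll lift it and look at the recess.

Run:
```python
from h import *
print(move((530,70,165),0,toolT()))
```

```text
[ 2.560e+00 -2.357e+01 -1.499e+01 -2.000e-02 -6.000e-02 -1.499e+01]
```

Call:
move_arm([
  [0,0,-3,0,0,0],
  [0,0,-7,0,0,0],
  [0,0,-11,0,0,0],
  [0.5,-4,-15,0,0,-3],
  [1,-8,-15,0,0,-6],
  [1.5,-12,-15,0,0,-9],
  [2,-16,-15,0,0,-12],
  [2.5,-20,-15,0,0,-15],
  [2.56,-23.57,-15,0,0,-15],
  [2.56,-23.57,-15,0,0,-15],
  [2.56,-23.57,-15,0,0,-15],
  [2.56,-23.57,-15,0,0,-15],
  [2.56,-23.57,-15,0,0,-15],
])

```text
clock: 5.7
eef_pos: [529.4, 68.1, 164.2]
tool_rot: [3.141, 0.0, -0.003]
force: [0.1, -0.3, 0.7]
width: -0.2
```

Run:
```python
from h import *
s=ctrl.read_state(); T=toolT(s); print(s['eef_pos'],s['tool_rot'],s['width']); np.save('T4.npy',T)
im=eyes.get_image('wrist')[:,:,::-1].copy(); cv2.imwrite('pics/w4.png',im)
```

```text
[529.38142534  68.05763585 164.15707345] [ 3.14084183e+00  4.10702830e-04 -2.50434735e-03] -0.22089945739431974
```

View pics/w4.png

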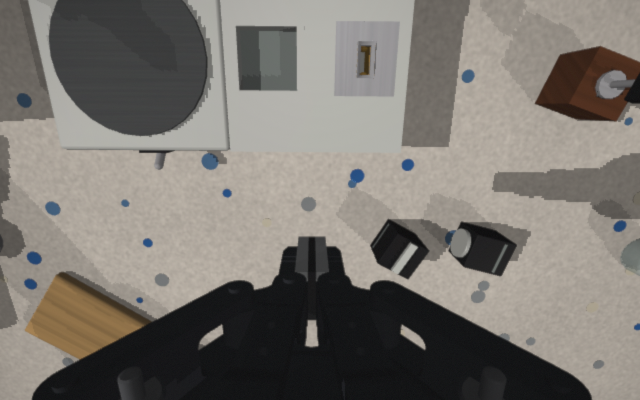

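The gripper shut empty. The round module slipped and now lies near (485,248), apparently toppled. I'll look at it closely.

Run:
```python
from h import *
im=cv2.imread('pics/w4.png'); T=np.load('T4.npy')
a=cv2.resize(im[205:295,360:530],None,fx=4,fy=4,interpolation=cv2.INTER_CUBIC)
b=cv2.resize(im[10:110,220:410],None,fx=3.58,fy=3.58,interpolation=cv2.INTER_CUBIC)
b=b[:,:a.shape[1]]; a=a[:,:b.shape[1]]
cv2.imwrite('pics/w4c.png',np.vstack([a,b[:235]]))
# recess & plate
g=cv2.cvtColor(im,cv2.COLOR_BGR2GRAY)
print(g[60,225:420:5],g[10:110:5,266])
print('recess',ray('wrist',[(237,26),(297,26),(297,90),(237,90)],65,T=T)[:,:2].round(1).tolist())
print('plate',ray('wrist',[(335,21),(398,21),(398,96),(335,96)],65,T=T)[:,:2].round(1).tolist())
print('warmer front edge',ray('wrist',[(65,149),(228,149),(402,151)],65,T=T)[:,:2].round(1).tolist())
print('modules px',ray('wrist',[(405,250),(460,243),(485,248)],25,T=T)[:,:2].round(1).tolist())
```

```text
[174 176 176  75  73  73  72 107 110 110 111 100  99  99 101 180 180 179
 179 179 179 179 161 153 156 154 152  97  52 120 117 152 149 150 147 176
 175 110 108] [176 176 175 170  77 109 109 110 110 110 110 110 110 101  98  99 137 178
 179 177]
recess [[662.1, 125.2], [662.0, 78.2], [614.5, 79.0], [614.7, 128.6]]
plate [[665.4, 48.5], [665.3, -0.7], [609.6, -5.0], [609.7, 47.4]]
warmer front edge [[566.4, 282.0], [566.0, 140.0], [563.9, -12.1]]
modules px [[448.6, -36.2], [456.9, -96.0], [450.8, -124.5]]
```

View pics/w4c.png

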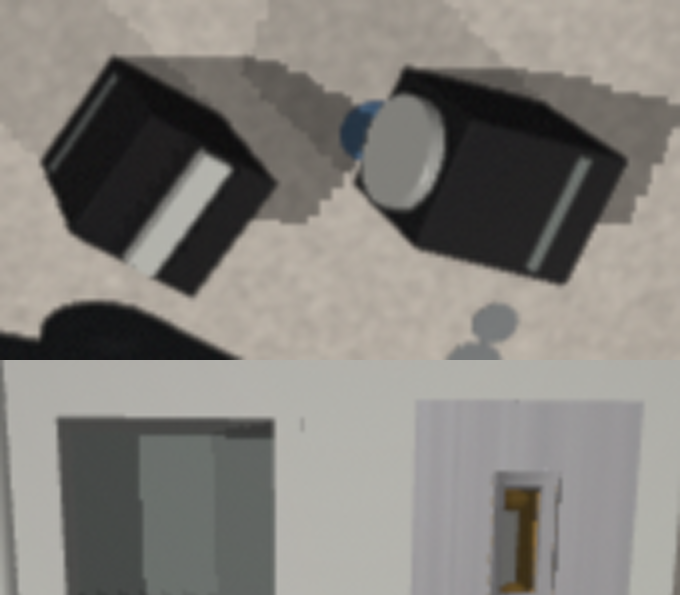

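The round module is on its side with its tag end towards the bar module, probably because I gripped too high near the fingertips. I'll take the bar module to the tray first with a deeper grip, which also makes room to set the other one upright.

Run:
```python
from h import *
im=cv2.imread('pics/w4.png'); T=np.load('T4.npy')
for o in modules(im,T): print(o)
print(ray('wrist',[(473.8,236.3),(516.3,245),(501.3,276.3),(464.5,266.3)],40,T=T)[:,:2].round(1).tolist())
print(move((450.6,-29.5,110),np.radians(60.5),toolT()))
```

```text
{'px': array([311., 334.]), 'tag': array([358.8,  67.5,  12.4,  34.8,  89.8]), 'body': array([354.6,  67.5,  17.2,  39.5,  89.8])}
{'px': array([462., 243.]), 'tag': array([468.6, -86.5,  30. ,  13.8,   1. ]), 'body': array([ 459.7, -108.7,   65.1,   46.5,   74.8])}
{'px': array([404., 258.]), 'tag': array([451.1, -27.6,   9.8,  35.4,  60.4]), 'body': array([459.3, -22.5,  56. ,  46.9,  59.8])}
[[471.5, -101.4], [461.5, -147.5], [424.4, -138.2], [436.7, -96.6]]
[-7.870e+00  9.790e+00  5.430e+00  2.000e-02  2.000e-02 -6.063e+01]
```

Call:
move_arm([
  [-1.2,1.4,0,0,0,-8],
  [-2.4,2.8,0,0,0,-16],
  [-3.6,4.2,1,0,0,-24],
  [-4.8,5.6,2,0,0,-32],
  [-6,7,3,0,0,-40],
  [-7.2,8.4,4,0,0,-48],
  [-7.87,9.79,5,0,0,-56],
  [-7.87,9.79,5.4,0,0,-60.6],
  [-7.87,9.79,5.4,0,0,-60.6],
  [-7.87,9.79,5.4,0,0,-60.6],
  [-7.87,9.79,5.4,0,0,-60.6],
], grip=1)

```text
clock: 6.85
eef_pos: [451.5, -28.1, 110.5]
tool_rot: [3.141, -0.0, 1.056]
force: [0.0, -0.0, -0.6]
width: 85.3
```

Run:
```python
from h import *
s=ctrl.read_state(); T=toolT(s); print(s['eef_pos'],s['tool_rot'],s['width'])
im=eyes.get_image('wrist')[:,:,::-1].copy(); cv2.imwrite('pics/w5.png',im)
for o in modules(im,T): print(o)
print(move((450.6,-29.2,6),np.radians(60.5),T))
```

```text
[451.54819684 -28.07581547 110.48144274] [ 3.14072998e+00 -4.52706521e-04  1.05623000e+00] 85.32784640111137
{'px': array([351., 253.]), 'tag': array([458.3, -84.9,  15.6,  26.5,  74.8]), 'body': array([ 452.2, -109.3,   61.1,   38.1,   74.9])}
{'px': array([573., 267.]), 'tag': array([ 615. , -187.6,   18.1,    4.3,   27.5]), 'body': array([ 601. , -164.4,   67.6,   67.4,   28.7])}
{'px': array([309., 201.]), 'tag': array([450.5, -27.7,   8.3,  34.9,  60.5]), 'body': array([452.5, -24.7,  45.7,  39. ,  60.5])}
[-0.15 -0.04 10.45  0.05 -0.03  0.02]
```

Call:
move_arm([
  [-0.05,-0.08,3,0,0,0],
  [-0.05,-0.08,6,0,0,0],
  [-0.05,-0.08,8.5,0,0,0],
  [-0.05,-0.08,10.1,0,0,0],
  [-0.05,-0.08,10.45,0,0,0],
  [-0.05,-0.08,10.45,0,0,0],
  [-0.05,-0.08,10.45,0,0,0],
])

```text
clock: 7.6
eef_pos: [450.6, -28.0, 5.9]
tool_rot: [3.141, -0.0, 1.058]
force: [-0.4, -0.1, 0.8]
width: 85.4
```

Call:
move_arm([
  [0,0,0,0,0,0],
  [0,0,0,0,0,0],
  [0,0,0,0,0,0],
  [0,0,0,0,0,0],
  [0,0,0,0,0,0],
  [0,0,0,0,0,0],
  [0,0,0,0,0,0],
  [0,0,0,0,0,0],
  [0,0,-1,0,0,0],
  [0,0,-2,0,0,0],
  [0,0,-3,0,0,0],
  [0,0,-3,0,0,0],
], grip=-1)

```text
clock: 8.8
eef_pos: [451.2, -28.3, 37.2]
tool_rot: [3.139, -0.002, 1.057]
force: [0.6, -0.1, -1.8]
width: 38.1
```

Run:
```python
from h import *
print(move((500,-320,140),np.radians(-18.5),toolT()))
```

```text
[-2.300e+01  1.860e+01 -1.027e+01  6.000e-02 -1.700e-01  7.908e+01]
```

Call:
move_arm([
  [0,0,-3,0,0,0],
  [0,0,-7,0,0,4],
  [-1.5,1.2,-10.3,0,0,12],
  [-4,3.2,-10.3,0,0,20],
  [-7,5.6,-10.3,0,0,28],
  [-10,8.1,-10.3,0,0,36],
  [-13,10.5,-10.3,0,0,44],
  [-16,12.9,-10.3,0,0,52],
  [-19,15.4,-10.3,0,0,60],
  [-21.5,17.4,-10.3,0,0,68],
  [-23,18.6,-10.3,0,0,76],
  [-23,18.6,-10.3,0,0,79],
  [-23,18.6,-10.3,0,0,79],
  [-23,18.6,-10.3,0,0,79],
])

```text
clock: 10.2
eef_pos: [499.0, -319.0, 138.3]
tool_rot: [-3.141, 0.001, -0.319]
force: [0.3, 1.4, -1.6]
width: 38.2
```

Run:
```python
from h import *
s=ctrl.read_state(); T=toolT(s); print(s['eef_pos'],s['tool_rot'],s['width'],s['force']); np.save('T6.npy',T)
im=eyes.get_image('wrist')[:,:,::-1].copy(); cv2.imwrite('pics/w6.png',im)
```

```text
[ 499.01372064 -318.96398882  138.29079732] [-3.14081156e+00  1.03318306e-03 -3.19065878e-01] 38.18150792775584 [ 0.30834946  1.36892319 -1.55525299]
```

View pics/w6.png

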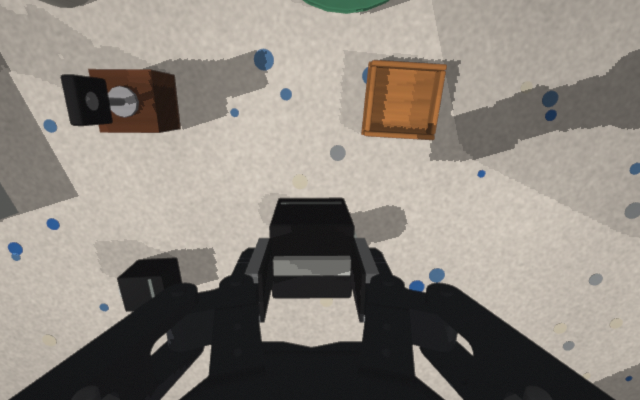

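The module hangs square in the jaws. The tray's rim corners are at about (369,60), (446,65), (437,139) and (362,135), and the key handle is at (85,100).

Run:
```python
from h import *
T=np.load('T6.npy'); im=cv2.imread('pics/w6.png')
hsv=cv2.cvtColor(im,cv2.COLOR_BGR2HSV)
m=((hsv[...,0]<20)&(hsv[...,1]>110)&(hsv[...,2]>60)).astype(np.uint8); m[:,:300]=0
k,l,st,c=cv2.connectedComponentsWithStats(m); i=1+st[1:,4].argmax()
p=np.argwhere(l==i)[:,::-1]
h=cv2.convexHull(p.astype(np.float32)); q=cv2.approxPolyDP(h,6,True)[:,0]; print(q.tolist())
W=ray('wrist',q,20,T=T)[:,:2]; print(W.round(1).tolist(),cv2.minAreaRect(W.astype(np.float32)))
Q=ray('wrist',[(369,60),(446,65),(437,139),(362,135)],20,T=T)[:,:2]; print(Q.mean(0),cv2.minAreaRect(Q.astype(np.float32)))
for C in (Q.mean(0),): print(move((*C,60),np.radians(-18.5),T))
```

```text
[[446.0, 65.0], [432.0, 139.0], [362.0, 134.0], [369.0, 62.0]]
[[563.5, -463.8], [504.9, -439.1], [529.6, -378.7], [586.8, -400.9]] ((546.76611328125, -420.7207946777344), (66.9443588256836, 63.64326477050781), 67.72066497802734)
[ 545.99346368 -421.76705841] ((545.8692626953125, -422.4216003417969), (70.05290985107422, 63.8675537109375), 68.72810363769531)
[ 7.69  8.29  7.81 -0.04  0.06  0.22]
```

Call:
move_arm([
  [3,3.2,0,0,0,3.2],
  [6,6.4,0,0,0,3.2],
  [7.69,8.25,2,0,0,3.2],
  [7.69,8.25,5,0,0,3.2],
  [7.69,8.25,8,0,0,3.2],
  [7.69,8.25,8,0,0,3.2],
  [7.69,8.25,8,0,0,3.2],
  [7.69,8.25,8,0,0,3.2],
])

```text
clock: 11.05
eef_pos: [547.5, -423.0, 60.7]
tool_rot: [3.141, -0.003, -0.376]
force: [0.3, 0.3, -2.2]
width: 38.0
```

Run:
```python
from h import *
s=ctrl.read_state(); T=toolT(s); print(s['eef_pos'],s['tool_rot'],s['width'],s['force'])
print(move((546.3,-421.3,14),np.radians(-21.7),T))
```

```text
[ 547.5376587  -423.02664183   60.68047622] [ 3.14089426 -0.00324443 -0.37626238] 38.012480191714246 [ 0.26492932  0.27927248 -2.24202682]
[-0.19 -0.12  4.67  0.04 -0.19  0.14]
```

Call:
move_arm([
  [-0.17,-0.12,1.5,0,0,0],
  [-0.17,-0.12,3,0,0,0],
  [-0.17,-0.12,4,0,0,0],
  [-0.17,-0.12,4.6,0,0,0],
  [-0.17,-0.12,4.6,0,0,0],
  [-0.17,-0.12,4.6,0,0,0],
])

```text
clock: 11.65
eef_pos: [545.1, -420.8, 12.3]
tool_rot: [3.142, 0.0, -0.377]
force: [-0.5, -0.5, -1.2]
width: 38.5
```

Call:
move_arm([
  [0,0,0,0,0,0],
  [0,0,0,0,0,0],
  [0,0,0,0,0,0],
  [0,0,0,0,0,0],
  [0,0,-0.5,0,0,0],
  [0,0,-3,0,0,0],
  [0,0,-7,0,0,0],
  [0,0,-11,0,0,0],
  [0,0,-11,0,0,0],
], grip=0.5)

```text
clock: 12.55
eef_pos: [548.7, -423.8, 129.7]
tool_rot: [3.138, -0.012, -0.377]
force: [0.3, -0.5, 0.3]
width: 63.8
```

Run:
```python
from h import *
s=ctrl.read_state(); T=toolT(s); print(s['eef_pos'],s['tool_rot'],s['width'],s['force'])
im=eyes.get_image('wrist')[:,:,::-1].copy(); cv2.imwrite('pics/w7.png',im)
for o in modules(im,T,54): print(o)
```

```text
[ 548.72630748 -423.82436794  129.72441971] [ 3.1382718  -0.0119141  -0.37718807] 63.79482749555132 [ 0.3294915  -0.51223108  0.27292958]
{'px': array([ 40., 207.]), 'tag': array([ 625.6, -209.7,   11.8,    6.8,   18.4]), 'body': array([ 617.6, -218.7,   73.3,   55.2,   71.5])}
{'px': array([309., 202.]), 'tag': array([ 545.9, -421.3,   35.3,    7. ,   68.3]), 'body': array([ 548.8, -422.4,   40.6,   46.6,   68.3])}
{'px': array([574.,  78.]), 'tag': array([ 562.5, -644.5,    4.6,   18.6,    1.5]), 'body': array([ 538.1, -659.5,   49.6,   80.3,    1.5])}
```

The bar module is in the tray, within 1 mm of its centre. Next I'll go over the toppled round module and test the tilt range in free air.

Run:
```python
from h import *
print(move((448,-121,180),np.radians(75),toolT()))
```

```text
[-20.28 -24.36  -5.52   0.43  -0.22 -96.6 ]
```

Call:
move_arm([
  [-1,-1.2,-2,0,0,-8],
  [-2.5,-3,-4,0,0,-16],
  [-4.5,-5.4,-5,0,0,-24],
  [-6.5,-7.8,-5,0,0,-32],
  [-8.5,-10.2,-5,0,0,-40],
  [-10.5,-12.6,-5,0,0,-48],
  [-12.5,-15,-5,0,0,-56],
  [-14.5,-17.4,-5,0,0,-64],
  [-16.5,-19.8,-5,0,0,-72],
  [-18.5,-22.2,-5,0,0,-80],
  [-20.28,-24.36,-5,0,0,-88],
  [-20.28,-24.36,-5,0,0,-96.6],
  [-20.28,-24.36,-5,0,0,-96.6],
  [-20.28,-24.36,-5,0,0,-96.6],
], grip=1)

```text
clock: 14.0
eef_pos: [445.9, -120.0, 172.2]
tool_rot: [-3.141, 0.0, 1.305]
force: [-0.1, -0.2, 0.2]
width: 85.1
```

Call:
move_arm([
  [0,0,0,0,8,0],
  [0,0,0,0,16,0],
  [0,0,0,0,24,0],
  [0,0,0,0,32,0],
  [0,0,0,0,40,0],
  [0,0,0,0,46,0],
  [0,0,0,0,46,0],
  [0,0,0,0,46,0],
])

```text
clock: 14.8
eef_pos: [446.1, -119.7, 172.2]
tool_rot: [-3.138, -0.803, 1.304]
force: [0.6, -0.2, 0.5]
width: 85.4
```

Run:
```python
from h import *
s=ctrl.read_state(); T=toolT(s); print(s['clock'],s['eef_pos'],s['qpos'].round(2)); print(T[:3,:3].round(2))
```

```text
14.8 [ 446.08269882 -119.6905917   172.17675585] [ 1.26  0.82 -0.83  1.94 -0.26  0.84  0.48]
[[ 0.18  0.97  0.19]
 [ 0.67 -0.26  0.69]
 [ 0.72 -0.   -0.69]]
```

Call:
move_arm([
  [0,0,0,0,-8,0],
  [0,0,0,0,-16,0],
  [0,0,0,0,-24,0],
  [0,0,0,0,-32,0],
  [0,0,0,0,-40,0],
  [0,0,0,0,-48,0],
  [0,0,0,0,-56,0],
  [0,0,0,0,-64,0],
  [0,0,0,0,-72,0],
  [0,0,0,0,-80,0],
  [0,0,0,0,-88,0],
  [0,0,0,0,-88,0],
  [0,0,0,0,-88,0],
])

```text
clock: 16.1
eef_pos: [446.8, -116.7, 173.4]
tool_rot: [3.139, 0.73, 1.313]
force: [-1.1, -0.2, 0.6]
width: 85.6
```

Run:
```python
from h import *
s=ctrl.read_state(); T=toolT(s); print(s['clock'],s['eef_pos'],s['qpos'].round(2)); print(T[:3,:3].round(3))
im=eyes.get_image('wrist')[:,:,::-1].copy(); cv2.imwrite('pics/w8.png',im); np.save('T8.npy',T)
```

```text
16.1 [ 446.82242922 -116.67764487  173.35558863] [-0.27  0.64 -0.03  1.98  0.71  1.1  -1.08]
[[ 0.19   0.967 -0.168]
 [ 0.72  -0.254 -0.646]
 [-0.667  0.002 -0.745]]
```

View pics/w8.png

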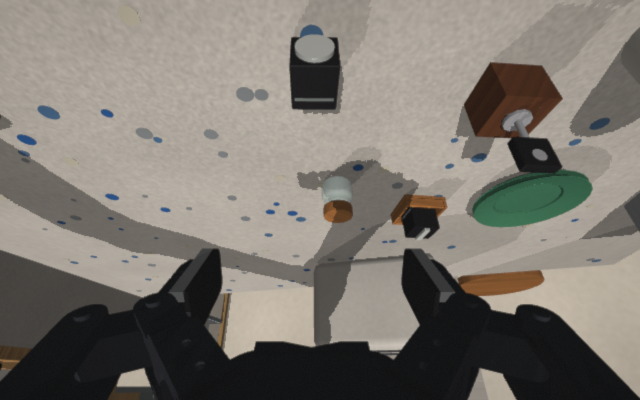

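The arm reaches both tilts. The module lies square to the jaws with its upper face at about (291–339,66–103) and the disc at (314,48).

```bash
cat >> h.py <<'E'
def RT(yaw,t): return (R.from_euler('xyz',[np.pi,0,np.radians(yaw)])*R.from_euler('y',t,degrees=True)).as_matrix()
def inc(pos,Rg,T): return np.r_[T[:3,:3].T@(np.array(pos)-T[:3,3])/10, np.degrees(R.from_matrix(T[:3,:3].T@Rg).as_rotvec())].round(2)
E
python3 - <<'E'
from h import *
T=np.load('T8.npy'); im=cv2.imread('pics/w8.png')
m=(im.max(2)<60).astype(np.uint8); m[130:]=0; m[:,:250]=0; m[:,380:]=0
p=np.argwhere(m)[:,::-1]; print(p.min(0),p.max(0))
for r in range(55,112,6):
    q=np.where(m[r])[0]; print(r,q.min() if len(q) else None,q.max() if len(q) else None, im.max(2)[r,300:330:10])
print(ray('wrist',[(291,66),(339,66),(339,103),(292,103)],40,T=T)[:,:2].round(1).tolist())
E
```

```text
[290  38] [339 108]
55 291 338 [133 147 148]
61 290 339 [ 25 147 142]
67 290 339 [34 34 33]
73 290 339 [32 31 31]
79 291 338 [31 30 31]
85 291 337 [31 30 31]
91 292 336 [32 31 31]
97 292 336 [46 41 41]
103 292 335 [33 31 32]
109 None None [106  68  69]
[[436.8, -95.8], [472.9, -105.3], [466.3, -141.4], [426.4, -130.9]]
```

Run:
```python
from h import *
T=toolT(); Rg=RT(75,-42); G=np.array([449,-121.5,25]); z=Rg[:,2]; print(z)
print('tcp',G+22*z); print(inc(G+22*z-80*z,Rg,T)); print(inc(G+22*z,Rg,T))
```

```text
[-0.17318374 -0.64633053 -0.74314483]
tcp [ 445.18995762 -135.71927174    8.65081384]
[ 9.78  0.31  5.45  0.19 -0.13 -0.01]
[ 9.770e+00  2.800e-01  1.345e+01  1.900e-01 -1.300e-01 -1.000e-02]
```

Call:
move_arm([
  [3,0.1,0,0,0,0],
  [6,0.2,1,0,0,0],
  [9,0.3,3,0,0,0],
  [9.78,0.3,5,0,0,0],
  [9.78,0.3,7,0,0,0],
  [9.78,0.3,7,0,0,0],
  [9.78,0.3,7,0,0,0],
])

```text
clock: 16.85
eef_pos: [456.1, -96.1, 56.7]
tool_rot: [3.139, 0.732, 1.304]
force: [0.2, 0.6, 0.3]
width: 85.9
```

Run:
```python
from h import *
T=toolT(); Rg=RT(75,-42); G=np.array([449,-121.5,25]); z=Rg[:,2]; print(T[:3,3])
print(inc(G+22*z,Rg,T))
im=eyes.get_image('wrist')[:,:,::-1].copy(); cv2.imwrite('pics/w9.png',im)
m=(im.max(2)<60).astype(np.uint8); 
k,l,st,c=cv2.connectedComponentsWithStats(m); print([(st[i].tolist()) for i in range(1,k) if st[i,4]>300])
```

```text
[456.0973085  -96.13600936  56.65339544]
[ 0.15 -0.03  6.31 -0.01 -0.09 -0.2 ]
[[543, 0, 97, 87, 3673], [279, 162, 62, 76, 2563], [485, 181, 56, 76, 2386], [0, 249, 640, 151, 49666], [494, 258, 62, 30, 683], [561, 258, 53, 13, 444]]
```

Call:
move_arm([
  [0.1,0,2,0,0,0],
  [0.1,0,4,0,0,0],
  [0.1,0,5.5,0,0,0],
  [0.1,0,6.3,0,0,0],
  [0.1,0,6.3,0,0,0],
  [0.1,0,6.3,0,0,0],
])

```text
clock: 17.5
eef_pos: [445.9, -134.6, 8.2]
tool_rot: [3.14, 0.732, 1.308]
force: [0.6, -0.2, 0.6]
width: 85.0
```

Call:
move_arm([
  [0,0,0,0,0,0],
  [0,0,0,0,0,0],
  [0,0,0,0,0,0],
  [0,0,0,0,0,0],
  [0,0,0,0,0,0],
  [0,0,0,0,0,0],
  [0,0,0,0,0,0],
  [0,0,0,0,0,0],
  [0,0,0,0,0,0],
], grip=-1)

```text
clock: 18.4
eef_pos: [445.3, -134.9, 8.1]
tool_rot: [3.141, 0.733, 1.309]
force: [0.2, 3.7, 6.1]
width: 38.5
```

Call:
move_arm([
  [-1,0,-1.1,0,0,0],
  [-2.5,0,-2.8,0,0,0],
  [-4.67,0,-5.2,0,0,0],
  [-5.5,0,-6.1,0,8,0],
  [-5.5,0,-6.1,0,16,0],
  [-5.5,0,-6.1,0,24,0],
  [-5.5,0,-6.1,0,32,0],
  [-5.5,0,-6.1,0,40,0],
  [-5.5,0,-6.1,0,48,0],
  [-5.5,0,-6.1,0,56,0],
  [-5.5,0,-6.1,0,64,0],
  [-5.5,0,-6.1,0,72,0],
  [-5.5,0,-6.1,0,80,0],
  [-5.5,0,-6.1,0,90,0],
  [-5.5,0,-6.1,0,90,0],
  [-5.5,0,-6.1,0,90,0],
])

```text
clock: 20.0
eef_pos: [443.5, -137.7, 87.6]
tool_rot: [-3.136, -0.84, 1.3]
force: [-0.0, -1.1, -1.3]
width: 38.7
```

Run:
```python
from h import *
s=ctrl.read_state(); T=toolT(s); print(T.round(3),s['width'],s['force'],s['qpos'].round(2))
Rg=RT(75,48)
for z in (40,12): print(inc((446,-140,z),Rg,T))
cv2.imwrite('pics/s1.png',cv2.resize(eyes.get_image('side')[130:270,280:440,::-1],None,fx=4,fy=4))
```

```text
[[ 1.79000e-01  9.65000e-01  1.94000e-01  4.43533e+02]
 [ 6.43000e-01 -2.64000e-01  7.19000e-01 -1.37735e+02]
 [ 7.45000e-01 -4.00000e-03 -6.67000e-01  8.75730e+01]
 [ 0.00000e+00  0.00000e+00  0.00000e+00  1.00000e+00]] 38.71000667932134 [-0.0361637  -1.08473923 -1.32394861] [ 1.37  1.11 -0.99  1.92  0.1   0.76  0.25]
[-3.64  0.31  3.06  0.09 -0.13 -0.36]
[-5.73  0.33  4.93  0.09 -0.13 -0.36]
```

View pics/s1.png

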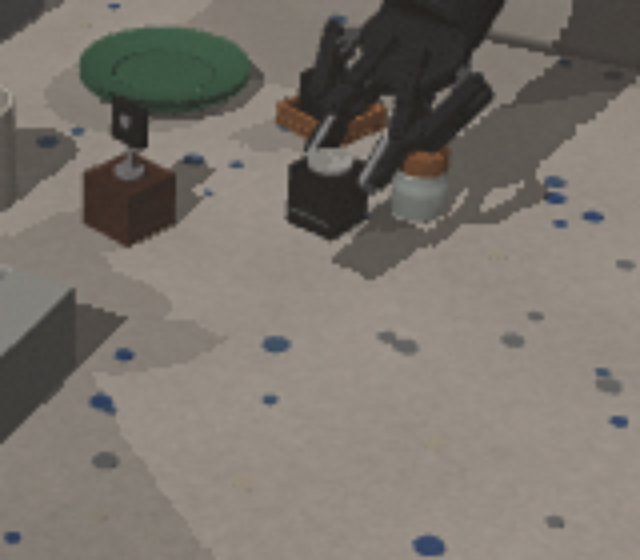

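The module (disc up) now hangs upright in the jaws. I'll set it down gently.

Call:
move_arm([
  [-1.5,0,1.33,0,0,0],
  [-3,0,2.7,0,0,0],
  [-4.5,0,4,0,0,0],
  [-5.2,0,4.65,0,0,0],
  [-5.5,0,4.9,0,0,0],
  [-5.6,0,5,0,0,0],
  [-5.6,0,5,0,0,0],
  [-5.6,0,5,0,0,0],
])

```text
clock: 20.85
eef_pos: [445.3, -135.9, 15.5]
tool_rot: [3.14, -0.837, 1.311]
force: [-0.4, 0.1, -1.8]
width: 38.7
```

Call:
move_arm([
  [-0.15,0,0.13,0,0,0],
  [-0.3,0,0.26,0,0,0],
  [-0.3,0,0.26,0,0,0],
  [-0.3,0,0.26,0,0,0],
])

```text
clock: 21.25
eef_pos: [444.9, -135.8, 10.7]
tool_rot: [-3.141, -0.838, 1.309]
force: [0.6, 0.4, -1.4]
width: 38.2
```

Call:
move_arm([
  [-0.15,0,0.13,0,0,0],
  [-0.15,0,0.13,0,0,0],
  [-0.15,0,0.13,0,0,0],
])

```text
clock: 21.55
eef_pos: [445.0, -135.8, 9.6]
tool_rot: [3.141, -0.839, 1.309]
force: [-2.7, -2.4, 5.3]
width: 38.3
```

Call:
move_arm([
  [0,0,0,0,0,0],
  [0,0,0,0,0,0],
  [0,0,0,0,0,0],
  [0,0,0,0,0,0],
  [0,0,-1,0,0,0],
  [0,0,-3,0,0,0],
  [0,0,-6,0,0,0],
  [0,0,-10,0,0,0],
  [0,0,-14,0,0,0],
  [0,0,-14,0,0,0],
], grip=1)

```text
clock: 22.55
eef_pos: [419.5, -242.6, 104.7]
tool_rot: [3.134, -0.832, 1.307]
force: [0.1, -0.4, -0.5]
width: 85.8
```

Run:
```python
from h import *
s=ctrl.read_state(); T=toolT(s); print(T[:3,3],s['width'])
im=eyes.get_image('wrist')[:,:,::-1].copy(); cv2.imwrite('pics/w10.png',im)
for o in modules(im,T): print(o)
print(inc((448,-122,115),RT(-15,0),T),inc((448,-122,115),RT(75,0),T))
```

```text
[ 419.51629749 -242.55490845  104.73886015] 85.80274682626393
{'px': array([307., 161.]), 'tag': array([ 441.8, -150.1,   29.8,   31.2,   74.8]), 'body': array([ 438.5, -162.2,   61.6,   38.3,   74.8])}
{'px': array([500., 163.]), 'tag': array([ 611.2, -198.4,    7.5,   16.2,    0. ]), 'body': array([ 590.5, -216.1,   70.8,   67.4,   33.6])}
{'px': array([530., 151.]), 'tag': array([ 647.3, -193.1,   12.3,    5.3,    9.2]), 'body': array([ 663.6, -171.9,   98.6,   36.1,   26.2])}
{'px': array([132.,  30.]), 'tag': array([277.1, 104.4,  63.8,  16.8,  38.5]), 'body': array([276.3, 122.4, 167.6,  38.5,  45.1])}
[  9.09  -0.46   8.46 -36.85 -37.6   84.  ] [  9.09  -0.46   8.46   0.48 -47.69  -0.3 ]
```

The round module stands upright at (441.8, −150.1). I'll straighten the tool over it.

Run:
```python
from h import *
print(inc((441.8,-150.1,105),RT(75,0),toolT()))
```

```text
[  6.31  -0.13   6.76   0.27 -47.81  -0.18]
```

Call:
move_arm([
  [1,0,0,0,-8,0],
  [2.5,0,1,0,-16,0],
  [4,0,3,0,-24,0],
  [5.5,-0.1,5,0,-32,0],
  [6.3,-0.13,6.76,0,-40,0],
  [6.3,-0.13,6.76,0.27,-47.8,-0.2],
  [6.3,-0.13,6.76,0.27,-47.8,-0.2],
  [6.3,-0.13,6.76,0.27,-47.8,-0.2],
  [6.3,-0.13,6.76,0.27,-47.8,-0.2],
])

```text
clock: 23.5
eef_pos: [439.7, -146.4, 103.6]
tool_rot: [-3.137, -0.004, 1.315]
force: [0.2, -0.5, 0.2]
width: 85.8
```

Run:
```python
from h import *
s=ctrl.read_state(); T=toolT(s); print(T[:3,3],s['tool_rot'],s['qpos'].round(2))
im=eyes.get_image('wrist')[:,:,::-1].copy(); cv2.imwrite('pics/w11.png',im)
M=modules(im,T)
for o in M: print(o)
t=min(M,key=lambda o:abs(o['tag'][0]-442)+abs(o['tag'][1]+150))['tag']
print(inc((t[0],t[1],5),RT(75,0),T))
```

```text
[ 439.74665313 -146.35698448  103.6241273 ] [-3.13697404 -0.00393429  1.31504529] [ 0.6   0.57 -0.49  2.11  0.47  0.58 -0.48]
{'px': array([544., 213.]), 'tag': array([ 611.2, -199.4,   12.1,   10.3,   74.4]), 'body': array([ 646.9, -221.2,   22.5,   95. ,   68.2])}
{'px': array([315., 204.]), 'tag': array([ 442.7, -147.5,   31.4,   30.8,   75.4]), 'body': array([ 443.5, -143.9,   47. ,   39. ,   74.8])}
{'px': array([315., 204.]), 'tag': array([ 442.7, -147.5,   31.4,   30.8,   75.4]), 'body': array([ 441.9, -149. ,   34.5,   33.8,   75.5])}
{'px': array([547., 200.]), 'tag': array([ 614. , -188.8,   17.9,    5.4,   30.6]), 'body': array([ 603.6, -188. ,   53.7,   68.4,   71.4])}
[-0.07  0.36  9.86 -0.27 -0.22  0.35]
```

Call:
move_arm([
  [-0.07,0.33,3,-0.2,-0.2,0.2],
  [-0.07,0.33,6,-0.2,-0.2,0.2],
  [-0.07,0.33,8.5,-0.2,-0.2,0.2],
  [-0.07,0.33,9.5,-0.2,-0.2,0.2],
  [-0.07,0.33,9.8,-0.2,-0.2,0.2],
  [-0.07,0.33,9.8,-0.2,-0.2,0.2],
  [-0.07,0.33,9.8,-0.2,-0.2,0.2],
])

```text
clock: 24.25
eef_pos: [444.1, -148.4, 6.8]
tool_rot: [3.139, -0.0, 1.309]
force: [0.5, -0.6, 0.9]
width: 85.4
```

Call:
move_arm([
  [0,0,0,0,0,0],
  [0,0,0,0,0,0],
  [0,0,0,0,0,0],
  [0,0,0,0,0,0],
  [0,0,0,0,0,0],
  [0,0,0,0,0,0],
  [0,0,0,0,0,0],
  [0,0,0,0,0,0],
  [0,0,-1,0,0,0],
  [0,0,-3,0,0,0],
  [0,0,-6,0,0,0],
  [0,0,-6,0,0,0],
], grip=-1)

```text
clock: 25.45
eef_pos: [445.6, -148.2, 69.0]
tool_rot: [3.135, -0.0, 1.31]
force: [0.6, 0.3, -1.7]
width: 38.3
```

Run:
```python
from h import *
T=toolT()
print(T[:3,3],inc((638,102.7,130),RT(89.7,0),T))
```

```text
[ 445.63615081 -148.17950393   69.04168788] [ 29.2   12.17  -6.01   0.37   0.03 -14.62]
```

Call:
move_arm([
  [0,0,-4,0,0,0],
  [3,1.3,-6.5,0,0,-3],
  [7,3,-6.5,0,0,-7],
  [11,6,-6.5,0,0,-11],
  [15,9,-6.5,0,0,-14.6],
  [19,11,-6.5,0,0,-14.6],
  [21,12.2,-6.5,0,0,-14.6],
  [21,14.3,-6.5,0,0,-14.6],
  [21,14.3,-6.5,0,0,-14.6],
  [21,14.3,-6.5,0,0,-14.6],
  [21,14.3,-6.5,0,0,-14.6],
])

```text
clock: 26.55
eef_pos: [634.3, 17.8, 130.7]
tool_rot: [-3.14, 0.001, 1.565]
force: [-0.2, 0.2, -0.8]
width: 38.0
```

Run:
```python
from h import *
s=ctrl.read_state(); T=toolT(s); print(T[:3,3],s['tool_rot'],s['width'],s['force']); np.save('T12.npy',T)
im=eyes.get_image('wrist')[:,:,::-1].copy(); cv2.imwrite('pics/w12.png',im)
g=cv2.cvtColor(im,cv2.COLOR_BGR2GRAY)
m=((g<140)&(g>30)).astype(np.uint8)
k,l,st,c=cv2.connectedComponentsWithStats(m)
for i in range(1,k):
    if st[i,4]>800:
        r=cv2.minAreaRect(ray('wrist',cv2.convexHull(np.argwhere(l==i)[:,::-1].astype(np.int32))[:,0],65,T=T)[:,:2].astype(np.float32))
        print(st[i].tolist(),np.array([*r[0],*r[1],r[2]]).round(1))
```

```text
[634.27494073  17.83886253 130.66331712] [-3.14038077e+00  6.06349346e-04  1.56502260e+00] 37.98726125040373 [-0.1540865   0.18396598 -0.82085014]
[267, 0, 102, 17, 1199] [639.5 152.6   9.5  67.9  89.7]
[8, 0, 632, 400, 79020] [645.9 -16.8 347.8 628.1  89.7]
[210, 19, 215, 14, 845] [639.2 140.2 146.9   8.    1.1]
[283, 50, 68, 70, 4651] [638.7 103.3  46.9  47.9  89.7]
[266, 352, 87, 48, 3606] [ 631.3 -161.8   57.5   82.4   89.7]
[354, 368, 78, 32, 1299] [ 713.5 -171.6   38.6   78.    89.7]
[190, 373, 79, 27, 1226] [ 551.6 -173.9   32.6   78.    89.7]
```

Run:
```python
from h import *
T=toolT()
print(T[:3,3],inc((638.7,102.9,90),RT(89.7,0),T))
```

```text
[634.46625863  17.8609812  130.88388473] [ 8.51  0.38  4.08 -0.04  0.03 -0.03]
```

Call:
move_arm([
  [2.5,0.38,0,0,0,0],
  [5,0.38,0,0,0,0],
  [7.5,0.38,1,0,0,0],
  [8.51,0.38,3,0,0,0],
  [8.51,0.38,4.08,0,0,0],
  [8.51,0.38,4.08,0,0,0],
  [8.51,0.38,4.08,0,0,0],
  [8.51,0.38,4.08,0,0,0],
])

```text
clock: 27.4
eef_pos: [640.7, 102.0, 91.1]
tool_rot: [3.14, 0.001, 1.563]
force: [0.5, -0.7, -1.1]
width: 38.3
```

Run:
```python
from h import *
T=toolT()
print(T[:3,3],inc((638.7,102.9,60),RT(89.7,0),T))
```

```text
[640.68610668 101.98997972  91.13119019] [ 0.09 -0.21  3.11  0.12  0.03 -0.13]
```

Call:
move_arm([
  [0.09,-0.2,1,0,0,0],
  [0.09,-0.2,2,0,0,0],
  [0.09,-0.2,2.6,0,0,0],
  [0.09,-0.2,3.0,0,0,0],
  [0.09,-0.2,3.1,0,0,0],
  [0.09,-0.2,3.1,0,0,0],
])

```text
clock: 28.0
eef_pos: [637.9, 104.4, 59.1]
tool_rot: [3.141, 0.0, 1.565]
force: [-0.7, 0.2, -1.0]
width: 37.9
```

Call:
move_arm([
  [0,0,0,0,0,0],
  [0,0,0,0,0,0],
  [0,0,0,0,0,0],
  [0,0,0,0,0,0],
  [0,0,-0.5,0,0,0],
  [0,0,-3,0,0,0],
  [0,0,-7,0,0,0],
  [0,0,-10,0,0,0],
  [0,0,-10,0,0,0],
], grip=0.6)

```text
clock: 28.9
eef_pos: [641.1, 105.8, 164.8]
tool_rot: [3.132, -0.002, 1.565]
force: [0.4, 0.1, -0.1]
width: 68.2
```

Run:
```python
from h import *
s=ctrl.read_state(); T=toolT(s); print(T[:3,3],s['tool_rot'],s['width'])
im=eyes.get_image('wrist')[:,:,::-1].copy(); cv2.imwrite('pics/w13.png',im)
for o in modules(im,T,99): print(o)
print(inc((560,-150,200),RT(180,0),T))
```

```text
[641.09297402 105.76710136 164.751752  ] [ 3.13188534e+00 -2.32027416e-03  1.56509026e+00] 68.15812301965978
{'px': array([579., 246.]), 'tag': array([869.3,  61.3,   4.9,  19.7,  75.2]), 'body': array([932.9,  15. ,  38.5,  89.2,  65.6])}
{'px': array([307., 201.]), 'tag': array([638.6, 104.2,  31.1,  30.7,  89.5]), 'body': array([638.2,  94.3,  56.1,  48. ,  89.6])}
{'px': array([307., 201.]), 'tag': array([638.6, 104.2,  31.1,  30.7,  89.5]), 'body': array([638. ,  87.1,  41.6,  42.3,  44. ])}
[-25.61  -7.93  -3.66   0.54   0.33 -90.33]
```

The round module is seated, with its disc at (638.6, 104.2) against the recess centre (638.7, 103.3). Now I'll go over the key.

Run:
```python
from h import *
print(inc((615,-197,190),RT(160,0),toolT()))
```

```text
[-30.21  -2.27  -2.82   0.33   0.16 -70.33]
```

Call:
move_arm([
  [-3,-0.3,-2.8,0,0,-8],
  [-6.5,-0.5,-2.8,0,0,-16],
  [-10,-0.8,-2.8,0,0,-24],
  [-14,-1,-2.8,0,0,-32],
  [-18,-1.3,-2.8,0,0,-40],
  [-22,-1.6,-2.8,0,0,-48],
  [-26,-2,-2.8,0,0,-56],
  [-30.2,-2.27,-2.8,0.3,0.16,-64],
  [-30.2,-2.27,-2.8,0.3,0.16,-70.3],
  [-30.2,-2.27,-2.8,0.3,0.16,-70.3],
  [-30.2,-2.27,-2.8,0.3,0.16,-70.3],
  [-30.2,-2.27,-2.8,0.3,0.16,-70.3],
], grip=1)

```text
clock: 30.15
eef_pos: [613.5, -195.8, 187.3]
tool_rot: [-3.14, -0.005, 2.793]
force: [-0.1, -0.7, -0.6]
width: 85.2
```

Run:
```python
from h import *
s=ctrl.read_state(); T=toolT(s); print(T[:3,3],s['tool_rot'],s['qpos'].round(2)); np.save('T14.npy',T)
im=eyes.get_image('wrist')[:,:,::-1].copy(); cv2.imwrite('pics/w14.png',im)
b=im.max(2)<55; m=b.astype(np.uint8)
k,l,st,c=cv2.connectedComponentsWithStats(m)
for i in range(1,k):
    if 150<st[i,4]<8000:
        p=np.argwhere(l==i)[:,::-1].astype(np.int32); h=cv2.convexHull(p)[:,0]
        r=cv2.minAreaRect(ray('wrist',h,103,T=T)[:,:2].astype(np.float32)); print(st[i].tolist(),np.array([*r[0],*r[1],r[2]]).round(1))
cv2.imwrite('pics/w14c.png',cv2.resize(im[100:290,200:440],None,fx=3,fy=3,interpolation=cv2.INTER_CUBIC))
```

```text
[ 613.5441609  -195.7900198   187.27771923] [-3.13961527 -0.00474517  2.793169  ] [ 0.77  0.8  -0.93  1.53  0.68  1.17  0.92]
[602, 70, 38, 58, 1839] [628.2  58.6  27.5  44.9  86.7]
[290, 155, 46, 5, 203] [ 584.4 -185.    37.5    3.3   70.1]
[66, 165, 65, 44, 2059] [ 546.2 -366.    53.4   38.    70.1]
[308, 175, 12, 41, 409] [ 615.9 -195.5    9.5   35.9   69.9]
[624, 320, 16, 18, 192] [850.4  55.8  23.2  13.7  43.1]
```

View pics/w14c.png

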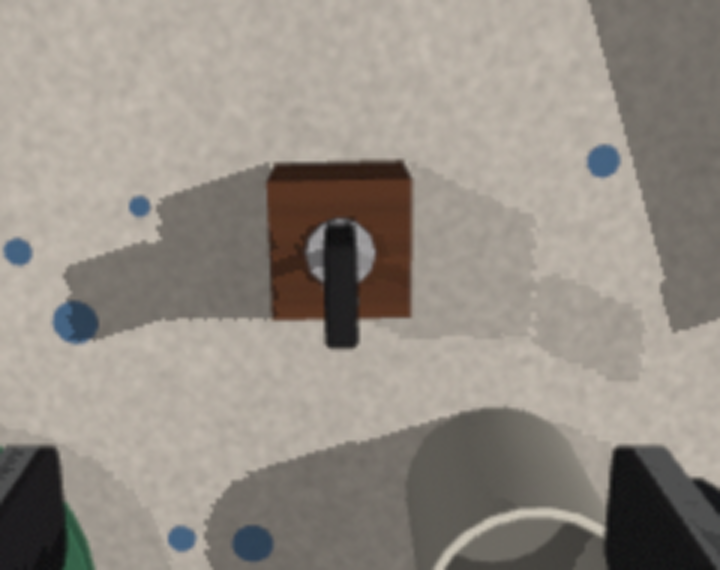

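The handle, at crop (340,285), lines up with the tool. The collar centre is at crop (340,253).

Run:
```python
from h import *
T=np.load('T14.npy')
print('collar',ray('wrist',(200+340/3,100+253/3),48,T=T)[0].round(1))
print('block',ray('wrist',[(200+268/3,100+180/3),(200+411/3,100+178/3),(200+411/3,100+317/3),(200+272/3,100+319/3)],45,T=T)[:,:2].mean(0).round(1))
print('handle far end',ray('wrist',(200+341/3,100+347/3),103,T=T)[0].round(1))
print(inc((617.5,-196.3,66),RT(159.9,0),toolT()))
```

```text
collar [ 619.6 -196.7   48. ]
block [ 619.4 -196.5]
handle far end [ 633.4 -201.6  103. ]
[-0.43  0.12 12.14 -0.13 -0.25  0.15]
```

Call:
move_arm([
  [-0.6,0.16,3,-0.1,-0.2,0.1],
  [-0.6,0.16,6,-0.1,-0.2,0.1],
  [-0.6,0.16,9,-0.1,-0.2,0.1],
  [-0.6,0.16,11,-0.1,-0.2,0.1],
  [-0.6,0.16,12.1,-0.1,-0.2,0.1],
  [-0.6,0.16,12.1,-0.1,-0.2,0.1],
  [-0.6,0.16,12.1,-0.1,-0.2,0.1],
])

```text
clock: 30.9
eef_pos: [620.0, -197.7, 67.3]
tool_rot: [-3.141, 0.001, 2.791]
force: [0.8, -0.4, 0.6]
width: 85.3
```

Run:
```python
from h import *
T=toolT(); print(T[:3,3],inc((619.3,-196.5,66),RT(159.9,0),T))
```

```text
[ 619.9607411  -197.66140996   67.31785713] [ 0.1   0.09  0.13 -0.01  0.03  0.01]
```

Call:
move_arm([
  [0.05,0.06,0.1,0,0,0],
  [0.05,0.06,0.1,0,0,0],
  [0.05,0.06,0.1,0,0,0],
  [0.05,0.06,0.1,0,0,0],
  [0.05,0.06,0.1,0,0,0],
  [0.05,0.06,0.1,0,0,0],
  [0.05,0.06,0.1,0,0,0],
  [0.05,0.06,0.1,0,0,0],
  [0.05,0.06,0.1,0,0,0],
  [0.05,0.06,0.1,0,0,0],
], grip=-1)

```text
clock: 31.9
eef_pos: [619.2, -197.3, 65.6]
tool_rot: [-3.141, -0.0, 2.791]
force: [-0.3, -0.4, 4.1]
width: 7.8
```

Run:
```python
from h import *
s=ctrl.read_state(); T=toolT(s); print(T[:3,3],s['tool_rot'],s['width'],s['force'],s['torque'])
```

```text
[ 619.15583957 -197.30152233   65.61616535] [-3.14127167e+00 -2.25096718e-04  2.79059838e+00] 7.820295844977442 [-0.31611574 -0.35918647  4.10175689] [ 0.13856286 -0.04278489  0.00229178]
```

Call:
move_arm([
  [0,0,-1,0,0,0],
  [0,0,-2.5,0,0,0],
  [0,0,-4.5,0,0,0],
  [0,0,-7,0,0,0],
  [0,2,-8.4,0,0,-3],
  [-0.1,6,-8.4,0,0,-8],
  [-0.3,10,-8.4,0,0,-14],
  [-0.5,14,-8.4,0,0,-19.9],
  [-0.6,18,-8.4,0,0,-19.9],
  [-0.66,22,-8.4,0,0,-19.9],
  [-0.66,23.34,-8.4,0,0,-19.9],
  [-0.66,23.34,-8.4,0,0,-19.9],
  [-0.66,23.34,-8.4,0,0,-19.9],
  [-0.66,23.34,-8.4,0,0,-19.9],
])

```text
clock: 33.3
eef_pos: [705.2, 16.6, 149.0]
tool_rot: [-3.139, -0.001, 3.135]
force: [0.4, -0.1, -0.6]
width: 8.4
```

Run:
```python
from h import *
s=ctrl.read_state(); T=toolT(s); print(T[:3,3],s['tool_rot'],s['width'],s['force'],s['qpos'].round(2)); np.save('T15.npy',T)
im=eyes.get_image('wrist')[:,:,::-1].copy(); cv2.imwrite('pics/w15.png',im)
g=cv2.cvtColor(im,cv2.COLOR_BGR2GRAY)
c=eyes.calibration('wrist'); P=T@c['tool_from_camera']
def px(p):
    q=np.linalg.inv(P)@np.r_[p,1]; return np.array([c['cx']+c['fx']*q[0]/-q[2],c['cy']-c['fy']*q[1]/-q[2]]).round(0)
print(px((638,21,65)),px((665,47,65)),px((610,-4,65)))
u,v=px((638,21,65)).astype(int)
np.set_printoptions(linewidth=250); print(u,v); print(g[v-30:v+32:2,u-24:u+25:2])
```

```text
[705.19709568  16.5854087  148.99574519] [-3.13917308e+00 -1.46415234e-03  3.13534026e+00] 8.3683969027832 [ 0.35118301 -0.11151801 -0.5987241 ] [ 0.39  0.93 -0.94  1.38  0.77  1.22  0.94]
[318. 112.] [349. 146.] [285.  74.]
318 112
[[174 173 173 171 171 169 174 174 173 171 168 168 168 171 174 171 175 177 173 173 169 171 172 171 172]
 [173 173 173 171 171 170 173 174 173 171 168 167 169 171 174 172 175 176 173 172 168 171 172 171 173]
 [174 173 173 171 171 169 174 173 173 171 168 167 168 171 174 173 176 176 172 172 168 171 172 170 173]
 [174 173 172 171 171 170 174 173 173 171 168 167 169 171 174 173 175 175 172 172 168 171 173 170 173]
 [173 173 172 170 172 170 174 174 173 172 168 167 169 170 174 173 174 175 172 172 169 172 172 170 174]
 [173 173 172 171 172 170 174 173 173 170 169 166 169 170 174 173 175 176 173 172 168 172 173 171 174]
 [173 173 172 171 172 170 174 173 171 168 162 156 151 151 150 145 143 141 171 172 169 172 173 170 175]
 [173 173 172 170 172 170 173 174 170 167 152 152 146 141 134 126 111 123 170 172 169 172 173 170 175]
 [173 173 172 170 173 171 174 173 166 165 1
[... 1626 characters left out ...]
 172 174 174 173 171 168 166 168 170 172 169 169 165 170 171 172 173 174 172 175]
 [172 173 172 170 172 172 174 174 174 171 169 168 170 174 176 174 176 174 171 171 172 173 174 172 175]
 [171 174 172 171 171 172 174 174 174 172 169 168 170 173 176 174 175 175 171 171 172 173 173 173 175]
 [171 174 171 171 172 173 174 175 174 172 169 168 170 173 176 175 176 173 172 171 173 173 174 175 176]
 [171 173 172 172 172 172 174 174 174 172 170 168 171 173 176 174 176 173 172 171 173 173 174 175 176]
 [172 174 172 172 172 172 174 175 174 171 170 168 170 173 176 174 176 172 171 171 173 175 174 174 176]
 [172 174 172 172 172 173 175 174 175 171 170 168 171 175 176 174 176 173 171 170 173 174 173 174 176]]
```

Run:
```python
from h import *
T=np.load('T15.npy')
W=ray('wrist',[(309,93),(329.3,93),(329.3,129.3),(309,129.3)],65,T=T)[:,:2]; print(W.round(1),W.mean(0))
K=W.mean(0); print(inc((*K,125),RT(179.7,0),toolT()))
```

```text
[[623.7  14.3]
 [623.8  30.2]
 [651.7  30.5]
 [651.6  14.1]] [637.69684149  22.25693533]
[ 6.75  0.53  2.41 -0.12 -0.08 -0.08]
```

Call:
move_arm([
  [2.5,0.2,0,0,0,0],
  [5,0.4,0,0,0,0],
  [6.75,0.56,0,0,0,0],
  [6.75,0.56,1.5,0,0,0],
  [6.75,0.56,2.4,0,0,0],
  [6.75,0.56,2.4,0,0,0],
  [6.75,0.56,2.4,0,0,0],
  [6.75,0.56,2.4,0,0,0],
])

```text
clock: 34.15
eef_pos: [638.6, 25.5, 125.2]
tool_rot: [3.141, -0.0, 3.137]
force: [0.1, -0.6, -0.4]
width: 7.9
```

Run:
```python
from h import *
s=ctrl.read_state(); T=toolT(s); print(T[:3,3],s['tool_rot'],s['width'],inc((637.7,22.5,105),RT(179.7,0),T))
```

```text
[638.56517017  25.4803295  125.24382527] [ 3.14131514e+00 -4.82133422e-04  3.13741646e+00] 7.878066908961099 [ 0.08 -0.3   2.02  0.02 -0.03  0.06]
```

Call:
move_arm([
  [0.08,-0.28,0.3,0,0,0],
  [0.08,-0.28,0.5,0,0,0],
  [0.08,-0.28,0.5,0,0,0],
  [0.08,-0.28,0.5,0,0,0],
])

```text
clock: 34.55
eef_pos: [637.1, 22.5, 120.2]
tool_rot: [-3.141, -0.001, 3.138]
force: [-0.7, 0.2, -1.0]
width: 8.1
```

Run:
```python
from h import *
for i in range(3):
    s=ctrl.read_state(); T=toolT(s); print(T[:3,3],s['force'],inc((637.7,22.5,105),RT(179.7,0),T))
im=eyes.get_image('wrist')[:,:,::-1].copy(); cv2.imwrite('pics/w16.png',im)
s=ctrl.read_state(); print(s['eef_pos'])
```

```text
[637.07623202  22.473347   120.21658882] [-0.72773182  0.20492648 -0.99107667] [-0.06  0.    1.52 -0.02 -0.06  0.08]
[637.07623202  22.473347   120.21658882] [-0.72773182  0.20492648 -0.99107667] [-0.06  0.    1.52 -0.02 -0.06  0.08]
[637.07623202  22.473347   120.21658882] [-0.72773182  0.20492648 -0.99107667] [-0.06  0.    1.52 -0.02 -0.06  0.08]
[637.12422808  22.58032162 120.30143494]
```

Aligned. I'll lower the key into the slot mouth gently.

Call:
move_arm([
  [-0.05,0,0.5,0,0,0.1],
  [-0.05,0,1,0,0,0.1],
  [-0.05,0,1.3,0,0,0.1],
  [-0.05,0,1.6,0,0,0.1],
  [-0.05,0,1.9,0,0,0.1],
  [-0.05,0,1.9,0,0,0.1],
])

```text
clock: 35.2
eef_pos: [637.2, 22.4, 100.7]
tool_rot: [-3.141, -0.002, 3.136]
force: [-0.4, 1.0, 0.4]
width: 8.0
```

Call:
move_arm([
  [0,0,0.2,0,0,0],
  [0,0,0.4,0,0,2],
  [0,0,0.55,0,0,-2],
  [0,0,0.7,0,0,2],
  [0,0,0.85,0,0,-2],
  [0,0,1.0,0,0,2],
  [0,0,1.15,0,0,-2],
  [0,0,1.3,0,0,2],
  [0,0,1.4,0,0,-2],
  [0,0,1.5,0,0,0],
  [0,0,1.5,0,0,0],
])

```text
clock: 36.3
eef_pos: [637.9, 22.8, 86.8]
tool_rot: [3.141, 0.0, 3.136]
force: [0.2, 1.4, 0.8]
width: 7.5
```

Call:
move_arm([
  [0,0,0.1,0,0,1.5],
  [0,0,0.2,0,0,-1.5],
  [0,0,0.25,0,0,0],
  [0,0,0.25,0,0,0],
])

```text
clock: 36.7
eef_pos: [638.4, 23.3, 85.5]
tool_rot: [3.141, 0.001, 3.135]
force: [-1.1, 0.3, 10.4]
width: 8.1
```

Call:
move_arm([
  [0,0,0.1,0,0,1],
  [0,0,0.15,0,0,-1],
  [0,0,0.15,0,0,0],
])

```text
clock: 37.0
eef_pos: [638.7, 23.5, 85.4]
tool_rot: [-3.142, 0.002, 3.136]
force: [-3.7, -0.5, 18.3]
width: 7.9
```

Run:
```python
from h import *
a=cv2.imread('pics/w16.png'); b=eyes.get_image('wrist')[:,:,::-1].copy(); cv2.imwrite('pics/w17.png',b)
s=ctrl.read_state(); print(s['eef_pos'],s['force'],s['torque'])
# key/gripper region: shift of the dark blob between the pads
d=cv2.absdiff(a,b).max(2)
for r in range(180,300,8): print(r,a.max(2)[r,300:326:5],b.max(2)[r,300:326:5])
```

```text
[638.66621777  23.46892318  85.40130204] [-4.09671408 -0.76802668 17.45258233] [-0.18554593  0.94744296  0.05591738]
180 [161 160 156 161 164 160] [158 154 155 159 162 159]
188 [162 156 139 125 111 161] [159 154 156 160 163 159]
196 [108 107 101 102 103 161] [159 155 156 160 163 159]
204 [108  84 114 111  92 161] [107  90 147 143  93 161]
212 [159  33  19  17  84 159] [157  20  20  18 103 157]
220 [106  17  18  18  37 160] [105  20  18  19  49 158]
228 [156  17  19  20  27 144] [153  18  17  18  27 142]
236 [ 96  31  32  33  31 102] [94 31 33 34 32 94]
244 [32 26 27 28 24 71] [31 26 25 27 21 70]
252 [23 24 24 24 21 69] [24 23 25 22 21 68]
260 [22 22 22 23 20 51] [22 23 22 24 21 50]
268 [23 21 25 22 21 38] [23 22 23 23 20 38]
276 [28 21 24 22 19 49] [31 22 23 22 20 49]
284 [28 28 30 31 21 31] [28 28 32 31 23 31]
292 [ 29 185 183 186 109  29] [ 28 185 185 185 107  29]
```

The key is home: contact is stiff at 18 N and it hasn't slipped in the grip. Now I'll turn it clockwise.

Call:
move_arm([
  [0,0,0,0,0,7],
  [0,0,0,0,0,14],
  [0,0,0,0,0,21],
  [0,0,0,0,0,28],
  [0,0,0,0,0,35],
  [0,0,0,0,0,42],
  [0,0,0,0,0,42],
])

```text
clock: 37.75
eef_pos: [638.8, 23.8, 85.4]
tool_rot: [3.14, 0.002, 2.4]
force: [-3.7, -0.7, 17.0]
width: 7.5
```

Run:
```python
from h import *
s=ctrl.read_state(); print(s['eef_pos'],s['tool_rot'],s['force'],s['torque'],s['width'],s['qpos'].round(2))
```

```text
[638.81094628  23.7686564   85.4223924 ] [3.13991629e+00 2.16804123e-03 2.40048880e+00] [-3.69233447 -0.68869995 16.97059043] [-0.0185587   0.88587695  0.00493486] 7.541007100331998 [ 0.34  0.86 -0.75  1.64  0.7   0.92  0.16]
```

Call:
move_arm([
  [0,0,0,0,0,7],
  [0,0,0,0,0,14],
  [0,0,0,0,0,21],
  [0,0,0,0,0,28],
  [0,0,0,0,0,35],
  [0,0,0,0,0,42],
  [0,0,0,0,0,48],
  [0,0,0,0,0,48],
])

```text
clock: 38.55
eef_pos: [638.2, 23.4, 85.4]
tool_rot: [3.14, 0.001, 1.563]
force: [-5.0, -0.0, 18.8]
width: 7.9
```

Run:
```python
from h import *
s=ctrl.read_state(); print(s['eef_pos'],s['tool_rot'],s['force'],s['torque'],s['width'],s['qpos'].round(2))
```

```text
[638.16990601  23.43899575  85.39225316] [3.14018266e+00 9.09285549e-04 1.56341202e+00] [-4.95362824 -0.0270982  18.8206764 ] [0.04732637 1.31871188 0.04736513] 7.947781699540529 [ 0.23  0.8  -0.53  1.65  0.52  0.84 -0.53]
```

Call:
move_arm([
  [0,0,0,0,0,2],
  [0,0,0,0,0,4],
  [0,0,0,0,0,4],
  [0,0,0,0,0,4],
])

```text
clock: 38.95
eef_pos: [638.2, 23.5, 85.4]
tool_rot: [3.14, 0.0, 1.496]
force: [-4.6, -0.1, 19.8]
width: 8.0
```

Run:
```python
from h import *
b=eyes.get_image('wrist')[:,:,::-1].copy(); cv2.imwrite('pics/w18.png',b)
s=ctrl.read_state(); print(s['eef_pos'],s['tool_rot'],s['force'],s['torque'],s['width'])
for r in range(204,300,8): print(r,b.max(2)[r,295:331:5])
T=toolT(s)
M=modules(b,T,99)
for o in M: print(o)
t=eyes.get_image('top')[:,:,::-1].copy(); cv2.imwrite('pics/top9.png',t)
d=cv2.absdiff(cv2.imread('pics/top0.png'),t).max(2)
for n,(u,v) in dict(carafe=(192,167),plates=(443,161),mug=(376,143),jar=(419,238),spoon=(200,215),paddle=(240,275),tray=(445,205)).items(): print(n,d[v-12:v+13,u-12:u+13].mean().round(1))
```

```text
[638.17430953  23.44204261  85.38516917] [3.14027987e+00 3.43017534e-04 1.49574241e+00] [-4.72354393 -0.43099144 19.8041106 ] [0.11308921 1.3095724  0.16539185] 8.118558286758
204 [138 123 106 133 106 117 124 135]
212 [110 138  24  21  23 119 133  92]
220 [138 138  22  23  22  68 137 114]
228 [132 131  22  21  22  33 137 112]
236 [111  72  24  24  26  22 109 111]
244 [103  44  25  24  25  23 103 103]
252 [103  32  22  27  26  19  99 103]
260 [103  28  23  25  25  20  72 102]
268 [102  27  22  24  26  18  52 102]
276 [115  35  25  28  25  18  55  44]
284 [21 35 25 27 26 20 35 33]
292 [ 20  35 107 107 106  65  39  32]
{'px': array([316., 339.]), 'tag': array([636.2, -42.6,   9. ,   5.5,  86.2]), 'body': array([631.4, -69.8,  56.5,  28.3,  85.6])}
{'px': array([299.,  87.]), 'tag': array([638.4, 103.2,  31.2,  31.3,  85.7]), 'body': array([637.7, 104.9,  52.7,  52.2,  89.7])}
{'px': array([299.,  87.]), 'tag': array([638.4, 103.2,  31.2,  31.3,  85.7]), 'body': array([636.7, 106.2,  44.2,  44.2,  40. ])}
carafe 12.0
plates 9.8
mug 13.3
jar 26.0
spoon 9.9
paddle 12.3
tray 54.8
```

The return torque has risen to 0.165 N·m, so the key is at its stop. I'll check the jar and bar module in the top view, then hand in.

Run:
```python
from h import *
for n in('top0','top9'):
    im=cv2.imread(f'pics/{n}.png'); h=cv2.cvtColor(im,cv2.COLOR_BGR2HSV)
    m=((h[...,0]<20)&(h[...,1]>130)).astype(np.uint8); m[:225]=0; m[255:]=0; m[:,:400]=0; m[:,440:]=0
    M=cv2.moments(m,True); print(n,'jar',M['m00'],M['m10']/max(M['m00'],1),M['m01']/max(M['m00'],1))
    w=(im.min(2)>130).astype(np.uint8)[195:216,435:456]; print('white px in tray',w.sum(),np.argwhere(w).mean(0)+[195,435] if w.any() else '')
s=ctrl.read_state(); print(s['force'],s['torque'],s['width'])
ctrl.finish_job()
```

```text
top0 jar 98.0 418.3061224489796 237.81632653061226
white px in tray 41 [199.85365854 447.73170732]
top9 jar 75.0 419.44 237.50666666666666
white px in tray 19 [209.73684211 438.21052632]
[-5.17430269  0.26274313 21.09916329] [0.05795373 1.41063845 0.14097359] 8.057864472283976
the job is handed in; nothing more can be done
```

I handed the job in with both modules sorted and the key held at its stop. It finished at about 39 s of the allowed 72 s, and no verdict was reported.

- **Modules:** The bar module is in the tray; straight after release, the wrist view put it within 1 mm of my tray centre. The round module is in the recess, upright and within about 1 mm of the recess centre in the last view.
- **Dropped once:** My first grip on the round module was too shallow, so it slipped and fell on its side. I regripped it tilted, stood it up, and placed it with a deeper grip.
- **Key:** It stopped firmly against the lock plate at about 28 mm deep, with roughly 18 N of push and no slip in the fingers. I then turned it 1.64 rad clockwise until the return torque rose to about 0.15 N·m, which fits the stop. It was still gripped at hand-in.
- **Bystanders:** The jar's colour patch moved by about 1 pixel in the top view (about 3 mm). The others only got a coarse before-and-after comparison, which showed small differences.
- **Weak checks:** The top-view brightness check on the tray was inconclusive. A sideways load of about 5 N and 1.4 N·m remained at the wrist while holding the key.

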